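Clamp the glued tailplane in its jig

ROBOT

A 6-joint arm with a two-finger parallel gripper is mounted at the origin on the work surface. World frame = base frame: x ahead of the robot, y to its left, z up, the work surface at z = 0. Lengths are in m, angles in rad, forces in N, time in s.
With the tool pointing down it reaches from about 0.35 to 0.85 m from the base axis. Payload 8.1 kg.
Tool frame: the origin (TCP) lies on the centre line of the jaws, within the pads' length; the fingertips stand robot.tips_ahead ahead of it and the grasp point (between the pads) lies 8 mm behind it (robot.tips_ahead is the distance from the TCP to the fingertips, in m); z points along the fingers, y is the direction in which the jaws open and shut (so a half turn about z gives the same grasp; the last joint's range is limited). The gripper opens to 93 mm and grips with 3 to 60 N. Pads are 15 mm wide; open, the fingers measure 128 mm over their backs; the gripper's body (75 mm by 188 mm) begins 65 mm behind the grasp point.
Start: joints at [1.202, 0.13, 1.488, -0, 1.523, -0.085], TCP at [0.168, 0.576, 0.195] pointing down, gripper open.
Joint ranges: [-2.96, 2.96], [-0.89, 2.26], [0.02, 2.5], [-1.34, 4.48], [0, 2.73], [-2.66, 2.66]. Speed limits (rad/s): [2.39, 2.39, 2.79, 3.14, 3.14, 3.14].

INTERFACE

Orientations are given as a rotation vector (axis times angle).
In Python, from plant import monitor, eyes, job, robot gives the robot as it stands.
- The arm moves only by the tool servo_tool, never from a script. Its argument "plan" is a list that holds one entry, the list of rows, each a list of 7 numbers: the closure, from -1 (fully open) to 1 (shut), so that 0 is half open, then the shift along the world's x, y, z in mm, then the turn, a rotation vector about the world's x, y, z in rad. In form: [[[hand, dx, dy, dz, ax, ay, az], ...]]. A call has 1 to 12 rows; each row shifts and turns the commanded pose from where the row before left it; what a row does not reach is not made up. A row lasts 1/10 s, in which the tool goes at most 50 mm and 8.59 degrees, less where a joint would pass 70% of its speed; a pose out of reach is approached as far as the arm can. A call with a gripper value outside its range is refused whole. The fingers move at their own pace and stop on an object; "force" is the grip in N (left out, the last holds). Time passes only in rows, so rows that do not move let the fingers close. It gives the time, the measured TCP pose, the force and the opening at its end, in the units of the state.
- monitor.read_state(): the state, without advancing time (a new reading comes with each control period).
- eyes.read_camera(name): name is "scene" or "top"; returns the picture (420x560x3 uint8, red, green, blue); there is no depth.
- eyes.camera_info(name): a dict with "mtx" (3x3 intrinsics, pixels), "R" (3x3) and "t" (3): a world point X has camera coordinates R X + t. Camera axes: x right, y down, z forward; pixel columns grow to the right and rows downward; lengths in m; the calibration is good to about 2 mm. A picture is of the moment at which its call begins. camera_info takes no time and is no camera call.
- job.close_job(): hands the job in, once; it reports no verdict.
The state is a dict: "t": time; "q": joint angles; "dq": joint speeds; "joint_torque": joint torques, N m; "tool_pos": TCP position; "orientation": TCP orientation; "force": force on the tool from outside, world axes, zero at the start; "wrist_torque": the same for the moment, N m; "opening": finger opening in m.
Only numpy, scipy, OpenCV 4.12 (cv2) and the standard library are available. Lean on these libraries where they do the work, as an engineer would, in place of code of your own. Each camera call takes 0.05 s, during which the arm holds its last target. There are 200 camera calls.

TASK

A model aeroplane's freshly glued tailplane lies between the dowels of the plywood gluing jig and has to be clamped until it sets. With a finger, push the steel clamp strap round until it lies square across the tailplane against its stop pin, then push the cam lever fully down so that the rubber pad presses on the tailplane. Grip and lift nothing, leave the tailplane and the other things on the bench where they are, and take the hand clear.

Things in the scene. Friction and masses are not known exactly. Their poses are not given: they have to be found in the camera images.
- clamp_post (a point): Clamp post: steel stud on an aluminium collar (26 mm diameter) and foot (56 x 50 x 6 mm); the strap swings about it. The point is on its vertical axis, 54 mm above the bench, half-way up the slack strap. Axes are the jig's: z up, -x towards the tailplane, whose centre is 75 mm away that way, y along its span. The post is 30 mm to +x of the board's centre
- jig: The gluing jig: plywood board 210 (x) x 240 (y) x 18 mm screwed to the bench; origin at the centre of its underside, axes as for the clamp post. Six dowels round the tailplane reach 25.5 mm above the bench. A steel stop pin, 7 mm thick, its top 60 mm above the bench, stands 21 mm to -x and 15 mm to -y of the post: the closed strap lies against it
- swing (a joint): Swing of the strap about the post, rad. 0 = square across the tailplane, pointing along the jig's -x, against the stop; grows as it opens, clockwise from above: at 1.57 the strap points along the jig's +y; hard stop at 2.0. It starts open. Friction only (0.10 Nm, about 1.3 N at 80 mm from the post): it stays where it is left
- strap_mid (a point): Middle of the clamp strap, a steel bar 110 x 22 x 16 mm: 40 mm out from the post axis, half-way through its thickness. With the lever up its underside is 46 mm and its top 62 mm above the bench: 18 mm over the tailplane, so a fingertip can reach down past the strap all the way round; 5 mm less with the lever down. Turns with the strap: -x points along it to its nose, z up
- strap_nose (a point): Middle of the strap's free end face, 88 mm out from the post axis. The strap's heel ends 22 mm behind the post. A screw with a hexagon nut (15 mm wide, 5 mm high, on top of the strap) and the rubber pad beneath it sit 75 mm out from the post
- lever (a joint): Cam lever, rad: 0 = standing 1.10 rad (63 degrees) above level, grows as it is pushed down, 1.10 = level, fully down, hard stop; upper stop -0.25; elevation = 1.10 minus this value. It starts up. The cam lowers the strap 5 mm over the travel, and the lever stays where it is left: friction 0.18 Nm, about 2.5 N at its end, plus up to 1 N as the pad is squeezed
- lever_mid (a point): Middle of the cam lever, a dark steel bar 12 mm wide, 9 mm thick, 92 mm long from pivot to end; 50 mm out from the pivot, which crosses the post axis 72.5 mm above the bench. The lever turns with the strap and points away from its nose, on the post's other side (strap closed: along the jig's +x). Axes: x along the lever outwards, z out of its upper face
- lever_end (a point): Thumb piece of the lever, the middle of its upper face: 79 mm out from the pivot and 4.5 mm above the lever's centre line. The thumb piece is 26 mm long, 20 mm wide, 9 mm thick. Axes as for the middle of the lever. When fully down this face looks straight up, 77 mm above the bench
- pad_face (a point): Centre of the pad's lower face: round black rubber pad, 16 mm diameter, spring-backed, under the strap 75 mm out from the post; about 31 mm above the bench with the lever up
- pad: The same rubber pad; its origin is on the post axis on top of the board, not at the pad
- tailplane_top (a point): Top of the grey plastic tailplane at the middle of its span, 28 mm above the bench: 124 mm span along y, 52 mm chord at the middle, 34 mm at the tips, 10 mm thick, flat underneath, lying loose on the board between six small dowels
- tailplane: The same tailplane; origin at its underside, 10 mm below the top point
- cement_mid (a point): White cement bottle with a steel needle spout, 31 mm diameter, 68 mm tall, standing on the board's corner at the jig's -x and -y; point 23 mm above its foot. Bystander
- sander_mid (a point): Grey sanding block 60 x 24 x 16 mm on the board's corner at the jig's +x and -y; point at its centre. Bystander
- paint_a_mid (a point): White paint bottle with a black cap, 33 mm diameter, 48 mm tall, on the bench beside the board, at the jig's -y; point at half height. Bystander
- paint_b_mid (a point): Green paint bottle with a white cap, 33 mm diameter, 48 mm tall, on the bench beside the board, at the jig's +y; point at half height. Bystander
- brush_mid (a point): Paint brush 153 mm long, 8 mm thick, lying on the bench beside the board, at the jig's +y; point at its middle, x along it. Bystander
- knife_mid (a point): Hobby knife 128 mm long, 10 mm thick, lying on the bench to the robot's right; point at its middle, x along it. Bystander
- thinner_mid (a point): White thinner bottle, 48 mm diameter, 85 mm tall, on the bench to the robot's right; point at half height. Bystander
Things that resemble listed ones, but are neither listed nor needed, are in the scene too. There is more than one size of the tailplane; the job needs the smallest.

How it is judged:
By the outcome, as a careful person would: the job done as asked, in the order asked, and still so for the second after the job is handed in, with the robot touching nothing.
It also fails if it takes over 48 s, if anything falls off the work surface, if the arm or the gripper's body presses on something with over 40 N, if the wrist force passes 120 N, or if a joint passes its speed limit or range.

## Working session

There is one attempt and no reset: what is moved stays moved. The work goes in short steps, Python scripts to look and compute and a tool call to move; the robot and the scene stay as the last step left them, time stands still between calls to the robot, and variables do not carry over. Pictures are saved under pics/ and viewed, about 8 in all and at most 12, crops included, and the job is handed in when it is done.

Besides the shell and the picture viewer there is one more tool, called after "Emit:" as name([rows], argument=value, ...), one row to a line, values as JSON. servo_tool: Moves the arm, as the interface text tells. Its arguments: {"type":"object","properties":{"plan":{"type":"array"},"force":{"type":"number"}},"required":["plan"]}

```bash
mkdir -p pics; ls; python3 - <<'E'
from plant import monitor, eyes, job, robot
import cv2
print(monitor.read_state()); print({k:getattr(robot,k) for k in dir(robot) if k[0]!='_'})
for n in ("scene","top"):
    im=eyes.read_camera(n); cv2.imwrite(f"pics/{n}0.png",im[:,:,::-1]); print(n,eyes.camera_info(n))
E
```

```text
pics
{'t': 0.0, 'q': array([ 1.20161804e+00,  1.31146468e-01,  1.48928235e+00, -1.87835029e-05,
        1.52299645e+00, -8.53960908e-02]), 'dq': array([ 0.00044312,  0.00030083, -0.00021427, -0.00021851, -0.00054025,
       -0.00122788]), 'joint_torque': array([-1.47884188e-03, -5.59816790e+01, -4.91767251e+01,  7.65274954e-02,
        3.48521210e-02, -1.01416615e-04]), 'tool_pos': array([0.16775412, 0.57543156, 0.19419459]), 'orientation': array([-4.44212362e-01, -3.10962895e+00,  2.81091471e-03]), 'force': array([-0.14420759, -0.38064802, -0.11393037]), 'wrist_torque': array([-0.01321358,  0.01552852,  0.03601606]), 'opening': 0.09311049821952837}
{'IKError': <class 'plant.IKError'>, 'tips_ahead': 0.011}
scene {'mtx': array([[508.05995306,   0.        , 276.37344383],
       [  0.        , 508.05995306, 209.62471092],
       [  0.        ,   0.        ,   1.        ]]), 'R': array([[-0.86995866,  0.49293886,  0.01353527],
       [ 0.40717371,  0.73353904, -0.54417832],
       [-0.27817529, -0.46790143, -0.83886039]]), 't': array([ 0.43030825, -0.10555925,  1.63321604])}
top {'mtx': array([[506.21237562,   0.        , 272.48492379],
       [  0.        , 506.21237562, 208.33272719],
       [  0.        ,   0.        ,   1.        ]]), 'R': array([[-0.00552418, -0.99997959,  0.00321006],
       [-0.9806716 ,  0.00478961, -0.19560235],
       [ 0.19558298, -0.00422856, -0.98067804]]), 't': array([-0.03693491,  0.47596488,  1.31525864])}
```

View pics/top0.png

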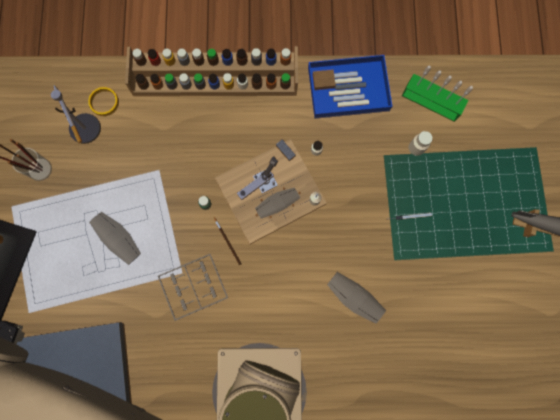

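View pics/scene0.png

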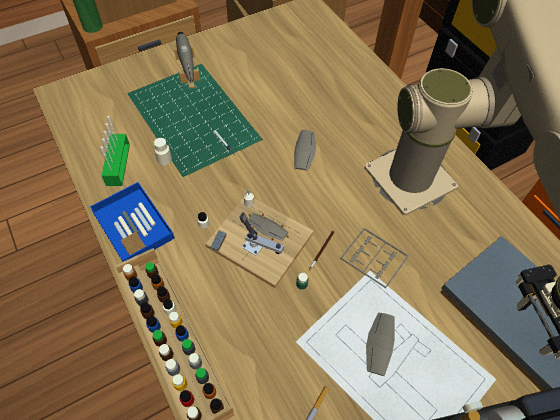

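The top view has three grey tailplane shapes: (115,237) on the drawing, (357,297) loose on the bench, and (278,203), the smallest, between the dowels on the board. I choose the one on the jig. The clamp is at about (262,182), and I'll check it in a close crop of both views.

```bash
python3 - <<'E'
import cv2,numpy as np
a=cv2.imread("pics/top0.png")[130:250,205:335]; b=cv2.imread("pics/scene0.png")[180:295,195:325]
a=cv2.resize(a,None,fx=5,fy=5,interpolation=cv2.INTER_CUBIC); b=cv2.resize(b,None,fx=5,fy=5,interpolation=cv2.INTER_CUBIC)
cv2.imwrite("pics/c0.png",a); cv2.imwrite("pics/c1.png",b)
E
```

```text
(no output)
```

View pics/c0.png

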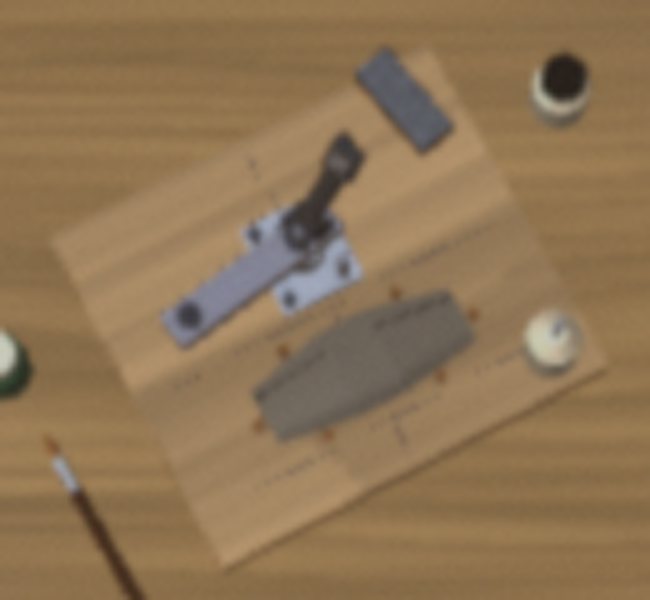

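View pics/c1.png

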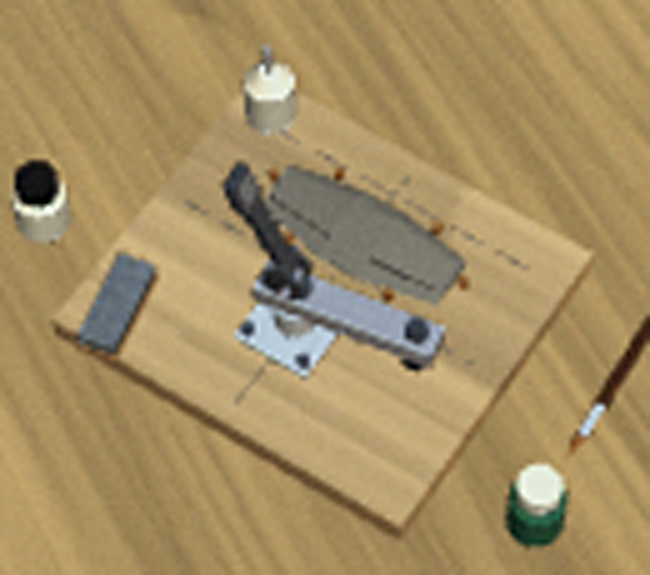

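Both crops show the smallest tailplane between six dowels on the jig. The strap's nut is at crop (190,316) and its nose points along about the jig's +y. The lever thumb piece is up at crop (345,150), and the post is near (305,235). Now I'll turn these into positions.

```bash
cat > h.py <<'E'
import numpy as np, cv2
from plant import monitor, eyes, job, robot
def ray(n,uv,z):
    c=eyes.camera_info(n); C=-c["R"].T@c["t"]
    d=c["R"].T@np.linalg.solve(c["mtx"],[uv[0],uv[1],1.]); return C+d*(z-C[2])/d[2]
def proj(n,P):
    c=eyes.camera_info(n); p=c["mtx"]@(c["R"]@np.asarray(P)+c["t"]); return p[:2]/p[2]
E
python3 - <<'E'
from h import *
T=lambda x,y:(x/5+205-.4,y/5+130-.4); S=lambda x,y:(x/5+195-.4,y/5+180-.4)
out={}
for n,f,cs,nut,tp in(("top",T,[(430,48),(50,240),(225,565),(607,368)],(190,316),[(253,395),(280,440),(450,290),(474,335)]),
            ("scene",S,[(55,322),(400,525),(592,255),(300,92)],(418,328),[(466,262),(437,303),(312,165),(270,195)])):
    P=np.array([ray(n,f(*c),.018)[:2] for c in cs]); ctr=P.mean(0)  # +x-y,+x+y,-x+y,-x-y
    print(n,"corners",P.round(3).tolist(),"sides",[round(np.linalg.norm(P[i]-P[i-1]),3) for i in range(4)])
    x=(P[0]+P[1]-P[2]-P[3]);y=(P[1]+P[2]-P[0]-P[3])
    yaw=np.arctan2(x[1],x[0]),np.arctan2(-y[0],y[1]); w=np.mean(yaw)
    post=ctr+.03*np.array([np.cos(w),np.sin(w)])
    N=ray(n,f(*nut),.067)[:2]; v=N-post; 
    print("ctr",ctr.round(4),"yaw",yaw,"post",post.round(4),"nut",N.round(4),"r",np.linalg.norm(v),"swing",(w+np.pi-np.arctan2(v[1],v[0]))%(2*np.pi))
    print("tail",np.mean([ray(n,f(*t),.026)[:2] for t in tp],0).round(4),"exp",(post-.075*np.array([np.cos(w),np.sin(w)])).round(4))
E
```

```text
top corners [[0.681, -0.092], [0.57, 0.121], [0.387, 0.023], [0.495, -0.187]] sides [np.float64(0.208), np.float64(0.24), np.float64(0.207), np.float64(0.236)]
ctr [ 0.5331 -0.0337] yaw (np.float64(0.4837565384840683), np.float64(0.4781246802576705)) post [ 0.5597 -0.0198] nut [0.5144 0.0401] r 0.07516270610172526 swing 1.4048348937639186
tail [ 0.4961 -0.0534] exp [ 0.4932 -0.0545]
scene corners [[0.682, -0.086], [0.57, 0.123], [0.386, 0.027], [0.482, -0.159]] sides [np.float64(0.213), np.float64(0.236), np.float64(0.207), np.float64(0.209)]
ctr [ 0.5299 -0.0236] yaw (np.float64(0.41434165696575986), np.float64(0.48324525760319503)) post [ 0.5569 -0.0106] nut [0.5143 0.0431] r 0.06857126015314723 swing 1.3478282688207237
tail [ 0.4946 -0.0468] exp [ 0.4894 -0.0431]
```

Measured from the top view, checked against the scene view:

| Quantity | Value | Check |
|---|---|---|
| Post | about (0.5605, -0.018) | |
| Jig yaw | 0.481 | |
| Nut radius | 75 mm | as specified |
| Board sides | 208 x 238 mm | specified 210 x 240 |
| Swing | about 1.39 | |

The scene's fourth board corner was hidden behind the cement bottle, so I dropped it. Next I move above the open side of the strap with the fingers shut and the jaw axis square to the strap.

Emit:
servo_tool([
  [[1, 27, -36, 0, 0, 0, -0.0445], [1, 27, -36, 0, 0, 0, -0.0445], [1, 27, -36, 0, 0, 0, -0.0445], [1, 27, -36, 0, 0, 0, -0.0445], [1, 27, -36, 0, 0, 0, -0.0445], [1, 27, -36, 0, 0, 0, -0.0445], [1, 27, -36, 0, 0, 0, -0.0445], [1, 27, -36, 0, 0, 0, -0.0445], [1, 27, -36, 0, 0, 0, -0.0445], [1, 27, -36, 0, 0, 0, -0.0445], [1, 27, -36, 0, 0, 0, -0.0445], [1, 27, -36, 0, 0, 0, -0.0445]],
])

```text
t: 1.3
tool_pos: [0.4926, 0.1423, 0.1949]
orientation: [-1.252, -2.881, 0.0]
force: [0.4, 0.7, -1.2]
opening: 0.0026
```

Emit:
servo_tool([
  [[1, 27, -36, 0, 0, 0, -0.0445], [1, 27, -36, 0, 0, 0, -0.0445], [1, 0, 0, 0, 0, 0, 0], [1, 0, 0, 0, 0, 0, 0], [1, 0, 0, 0, 0, 0, 0]],
])

```text
t: 1.8
tool_pos: [0.5453, 0.0727, 0.1948]
orientation: [-1.375, -2.824, 0.0]
force: [-1.1, -0.4, -0.4]
opening: 0.0002
```

Emit:
servo_tool([
  [[1, 0, 0, -30, 0, 0, 0], [1, 0, 0, -30, 0, 0, 0], [1, 0, 0, -30, 0, 0, 0], [1, 0, 0, -18, 0, 0, 0], [1, 0, 0, 0, 0, 0, 0], [1, 0, 0, 0, 0, 0, 0]],
])

```text
t: 2.4
tool_pos: [0.5456, 0.0731, 0.0878]
orientation: [-1.374, -2.825, -0.0]
force: [0.7, 0.4, 0.8]
opening: 0.0007
```

```bash
python3 - <<'E'
from h import *
a=eyes.read_camera("top")[130:250,205:335,::-1]; b=eyes.read_camera("scene")[170:290,195:325,::-1]
cv2.imwrite("pics/p1.png",cv2.resize(np.hstack([a,b]),None,fx=3,fy=3,interpolation=cv2.INTER_CUBIC))
print(monitor.read_state()["tool_pos"])
E
```

```text
[0.54699955 0.07268376 0.0891612 ]
```

View pics/p1.png

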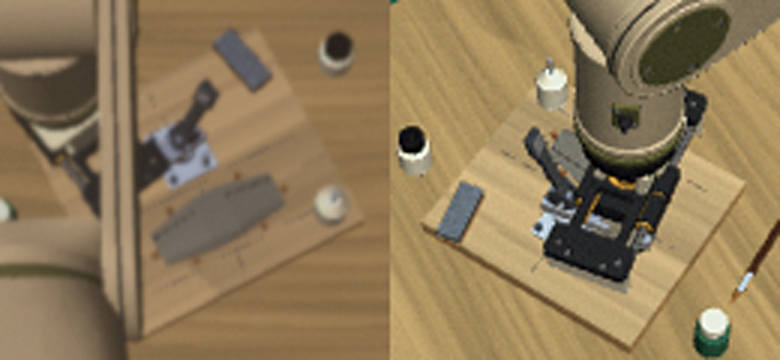

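The view shows the hand over the open side of the strap, with the lever at (200,95) clear of its body. I lowered only 108 mm, so I'll go down the remaining 31 mm.

Emit:
servo_tool([
  [[1, 0, 0, -12, 0, 0, 0], [1, 0, 0, -12, 0, 0, 0], [1, 0, 0, -7, 0, 0, 0], [1, 0, 0, 0, 0, 0, 0]],
])

```text
t: 2.9
tool_pos: [0.5444, 0.0719, 0.0541]
orientation: [-1.375, -2.821, 0.003]
force: [0.2, 0.9, 0.5]
opening: 0.0007
```

```bash
python3 - <<'E'
from h import *
s=monitor.read_state(); print(s["tool_pos"],s["force"])
post=np.array([.5605,-.018]); w=.481; R=.078
# finger centre: post + R*u + off*n ; jaw axis along n
off=.011+.0175
p=s["tool_pos"][:2]; 
v=p-post; print("r",np.hypot(*v))
prev=p
for sw in (1.39,1.2,1.0,.8,.6,.4,.2,.1,0,-.05):
    th=w+np.pi-sw; u=np.array([np.cos(th),np.sin(th)]); n=np.array([np.sin(th),-np.cos(th)])
    q=post+R*u+off*n; print(sw,q.round(4),"d mm",((q-prev)*1e3).round(1)); prev=q
E
```

```text
[0.54442561 0.07187302 0.05411753] [0.23892793 0.91360705 0.4565012 ]
r 0.09129921409441408
1.39 [0.535 0.061] d mm [ -9.4 -10.8]
1.2 [0.5206 0.0548] d mm [-14.5  -6.2]
1.0 [0.5069 0.0454] d mm [-13.7  -9.4]
0.8 [0.4954 0.0335] d mm [-11.5 -11.9]
0.6 [0.4864 0.0196] d mm [ -8.9 -14. ]
0.4 [0.4804 0.0041] d mm [ -6.  -15.5]
0.2 [ 0.4777 -0.0122] d mm [ -2.8 -16.3]
0.1 [ 0.4775 -0.0205] d mm [-0.2 -8.3]
0 [ 0.4782 -0.0288] d mm [ 0.7 -8.3]
-0.05 [ 0.4788 -0.0329] d mm [ 0.6 -4.1]
```

Emit:
servo_tool([
  [[1, -5, -5.5, 0, 0, 0, 0], [1, -5, -5.5, 0, 0, 0, 0], [1, -7, -3, 0, 0, 0, 0.095], [1, -7, -3, 0, 0, 0, 0.095], [1, -7, -5, 0, 0, 0, 0.1], [1, -7, -5, 0, 0, 0, 0.1], [1, -6, -6, 0, 0, 0, 0.1], [1, -6, -6, 0, 0, 0, 0.1], [1, 0, 0, 0, 0, 0, 0], [1, 0, 0, 0, 0, 0, 0]],
])

```text
t: 3.9
tool_pos: [0.4962, 0.0327, 0.0567]
orientation: [0.501, 3.1, 0.0]
force: [0.5, -0.3, -0.3]
opening: 0.0007
```

Emit:
servo_tool([
  [[1, -4.5, -7, 0, 0, 0, 0.1], [1, -4.5, -7, 0, 0, 0, 0.1], [1, -3, -8, 0, 0, 0, 0.1], [1, -3, -8, 0, 0, 0, 0.1], [1, 0, 0, 0, 0, 0, 0], [1, 0, 0, 0, 0, 0, 0]],
])

```text
t: 4.5
tool_pos: [0.4813, 0.0032, 0.0564]
orientation: [-0.123, 3.139, 0.0]
force: [0.4, 0.9, -0.6]
opening: 0.0005
```

```bash
python3 - <<'E'
from h import *
a=eyes.read_camera("top")[130:250,205:335,::-1]; b=eyes.read_camera("scene")[170:290,195:325,::-1]
cv2.imwrite("pics/p2.png",cv2.resize(np.hstack([a,b]),None,fx=3,fy=3,interpolation=cv2.INTER_CUBIC))
s=monitor.read_state();print(s["tool_pos"],s["force"],s["orientation"])
E
```

```text
[0.48126465 0.00339231 0.0563474 ] [-0.04141943  0.86688246  0.05543724] [-1.26096696e-01  3.13877521e+00  1.94561250e-04]
```

View pics/p2.png

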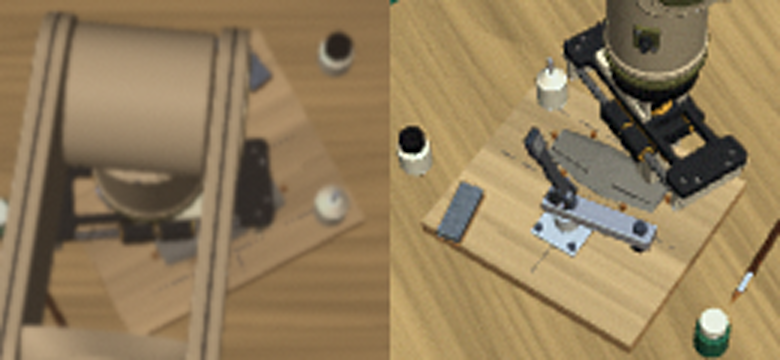

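The strap has not moved: its nut is still at scene (278,246), though the finger path should have crossed it. Before trying again I'll find where the fingertips really are, by comparing the projected TCP with the picture.

```bash
python3 - <<'E'
from h import *
s=monitor.read_state(); p=s["tool_pos"]
im=eyes.read_camera("scene")[:,:,::-1].copy()
x0,y0=225,150; b=cv2.resize(im[y0:y0+120,x0:x0+130],None,fx=6,fy=5,interpolation=cv2.INTER_CUBIC)
for q,c in((p-[0,0,.011],(0,0,255)),(p+[0,0,.057],(255,0,0)),([.5144,.041,.067],(0,255,0)),([.5605,-.018,.0725],(0,255,255))):
    u=proj("scene",q); print(u.round(1)); cv2.circle(b,(int((u[0]-x0)*6),int((u[1]-y0)*5)),4,c,2)
cv2.imwrite("pics/p3.png",b)
E
```

```text
[281.2 233.4]
[281.7 220.9]
[277.8 244.6]
[253.1 234.6]
```

View pics/p3.png

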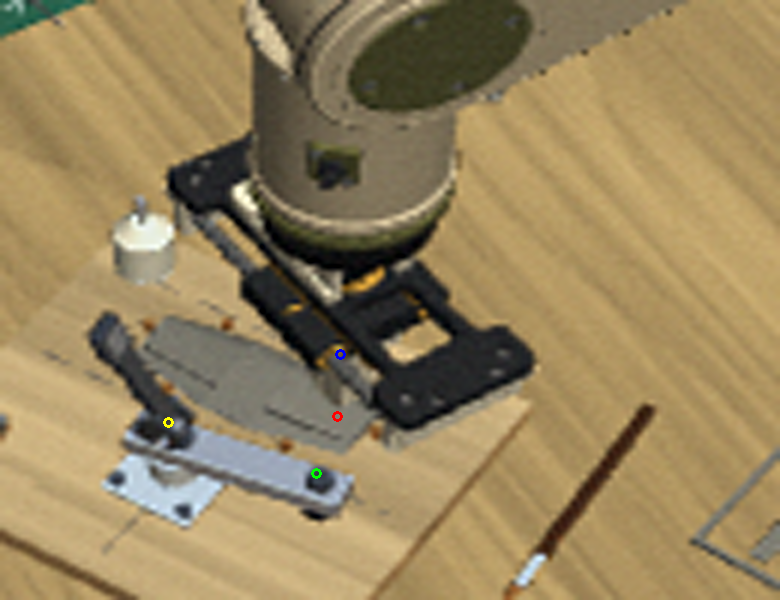

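The finger's lower end shows at crop (325,405), above the projected tip at (337,417). The real tips are therefore higher than I assumed, and the finger passed over the strap. I'll go back to the open side and touch down gently on the bare board to calibrate the tip height.

Emit:
servo_tool([
  [[1, 0, 0, 25, 0, 0, 0], [1, 0, 0, 15, 0, 0, 0], [1, 6.4, 6.9, 0, 0, 0, -0.099], [1, 6.4, 6.9, 0, 0, 0, -0.099], [1, 6.4, 6.9, 0, 0, 0, -0.099], [1, 6.4, 6.9, 0, 0, 0, -0.099], [1, 6.4, 6.9, 0, 0, 0, -0.099], [1, 6.4, 6.9, 0, 0, 0, -0.099], [1, 6.4, 6.9, 0, 0, 0, -0.099], [1, 6.4, 6.9, 0, 0, 0, -0.099], [1, 6.4, 6.9, 0, 0, 0, -0.099], [1, 6.4, 6.9, 0, 0, 0, -0.099]],
])

```text
t: 5.85
tool_pos: [0.5452, 0.0727, 0.0961]
orientation: [-1.384, -2.82, 0.0]
force: [-0.0, -0.1, 0.4]
opening: 0.0006
```

Emit:
servo_tool([
  [[1, 3, 2.5, 0, 0, 0, 0], [1, 0, 0, -20, 0, 0, 0], [1, 0, 0, -20, 0, 0, 0], [1, 0, 0, -5, 0, 0, 0], [1, 0, 0, -5, 0, 0, 0], [1, 0, 0, 0, 0, 0, 0], [1, 0, 0, 0, 0, 0, 0]],
])

```text
t: 6.55
tool_pos: [0.5486, 0.0745, 0.0471]
orientation: [1.375, 2.823, 0.001]
force: [0.9, 0.7, 0.1]
opening: 0.0005
```

Emit:
servo_tool([
  [[1, 0, 0, -5, 0, 0, 0], [1, 0, 0, -4, 0, 0, 0], [1, 0, 0, -2, 0, 0, 0], [1, 0, 0, 0, 0, 0, 0]],
])

```text
t: 6.95
tool_pos: [0.5475, 0.0745, 0.0347]
orientation: [-1.376, -2.824, 0.001]
force: [-0.0, 0.3, 0.1]
opening: 0.0006
```

```bash
python3 - <<'E'
from h import *
im=eyes.read_camera("scene")[:,:,::-1].copy(); p=monitor.read_state()["tool_pos"]; print(p)
x0,y0=225,180; b=cv2.resize(im[y0:y0+100,x0:x0+100],None,fx=6,fy=6,interpolation=cv2.INTER_CUBIC)
for q,c in((p-[0,0,.011],(0,0,255)),(p+[0,0,.073],(255,0,0))):
    u=proj("scene",q); cv2.circle(b,(int((u[0]-x0)*6),int((u[1]-y0)*6)),4,c,2)
cv2.imwrite("pics/p4.png",b)
E
```

```text
[0.54774896 0.07448233 0.03497344]
```

View pics/p4.png

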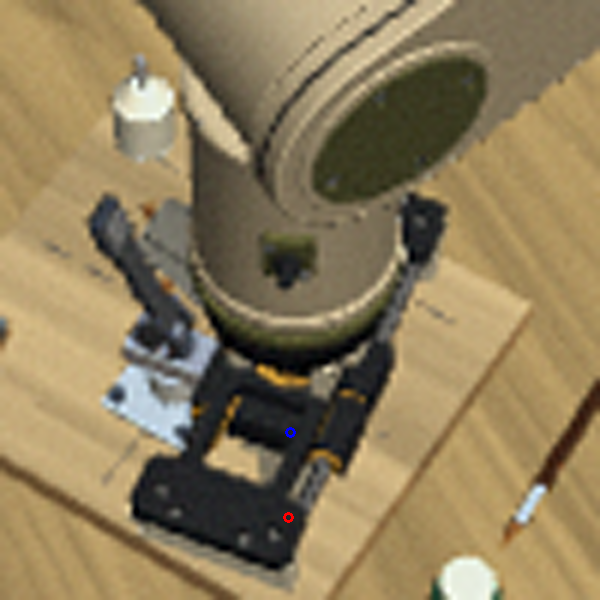

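The hand hides the tips in this view, so touch will settle it. I'll continue down in small steps.

Emit:
servo_tool([
  [[1, 0, 0, -2, 0, 0, 0], [1, 0, 0, -2, 0, 0, 0], [1, 0, 0, -2, 0, 0, 0], [1, 0, 0, 0, 0, 0, 0]],
])

```text
t: 7.4
tool_pos: [0.5477, 0.0745, 0.0288]
orientation: [-1.376, -2.824, 0.0]
force: [-0.9, -0.1, -0.8]
opening: 0.0006
```

Emit:
servo_tool([
  [[1, 0, 0, -2, 0, 0, 0], [1, 0, 0, 0, 0, 0, 0]],
])

```text
t: 7.6
tool_pos: [0.5478, 0.0745, 0.0269]
orientation: [-1.376, -2.824, 0.0]
force: [-0.0, 0.1, -0.1]
opening: 0.0005
```

Emit:
servo_tool([
  [[1, 0, 0, -2, 0, 0, 0], [1, 0, 0, 0, 0, 0, 0]],
])

```text
t: 7.8
tool_pos: [0.5478, 0.0745, 0.025]
orientation: [-1.376, -2.824, 0.0]
force: [-0.8, -0.3, -0.0]
opening: 0.0002
```

Emit:
servo_tool([
  [[1, 0, 0, -2, 0, 0, 0], [1, 0, 0, -2, 0, 0, 0], [1, 0, 0, 0, 0, 0, 0]],
])

```text
t: 8.1
tool_pos: [0.5477, 0.0745, 0.0208]
orientation: [-1.376, -2.824, 0.001]
force: [0.5, -0.0, 0.2]
opening: 0.0001
```

Emit:
servo_tool([
  [[1, 0, 0, -2, 0, 0, 0], [1, 0, 0, 0, 0, 0, 0]],
])

```text
t: 8.3
tool_pos: [0.5478, 0.0745, 0.0189]
orientation: [-1.376, -2.824, 0.0]
force: [0.6, 0.2, -0.4]
opening: 0.0005
```

Emit:
servo_tool([
  [[1, 0, 0, -2, 0, 0, 0], [1, 0, 0, 0, 0, 0, 0]],
])

```text
t: 8.5
tool_pos: [0.5478, 0.0745, 0.017]
orientation: [-1.376, -2.824, 0.0]
force: [0.1, 0.0, 0.4]
opening: 0.0003
```

Emit:
servo_tool([
  [[1, 0, 0, -2, 0, 0, 0], [1, 0, 0, 0, 0, 0, 0]],
])

```text
t: 8.7
tool_pos: [0.5478, 0.0745, 0.0149]
orientation: [-1.376, -2.824, 0.0]
force: [-0.5, -0.5, 0.1]
opening: 0.0008
```

Emit:
servo_tool([
  [[1, 0, 0, -2, 0, 0, 0], [1, 0, 0, -2, 0, 0, 0], [1, 0, 0, 0, 0, 0, 0]],
])

```text
t: 9.0
tool_pos: [0.5477, 0.0745, 0.0108]
orientation: [-1.376, -2.824, 0.0]
force: [0.5, -0.5, 0.2]
opening: 0.0003
```

Emit:
servo_tool([
  [[1, 0, 0, -2, 0, 0, 0], [1, 0, 0, 0, 0, 0, 0]],
])

```text
t: 9.2
tool_pos: [0.5478, 0.0745, 0.0089]
orientation: [-1.376, -2.824, 0.0]
force: [-0.3, 0.6, -0.2]
opening: 0.0005
```

Emit:
servo_tool([
  [[1, 0, 0, -2, 0, 0, 0], [1, 0, 0, 0, 0, 0, 0]],
])

```text
t: 9.4
tool_pos: [0.5478, 0.0745, 0.007]
orientation: [-1.376, -2.824, 0.0]
force: [0.3, -0.2, -0.5]
opening: 0.0001
```

Emit:
servo_tool([
  [[1, 0, 0, -2, 0, 0, 0], [1, 0, 0, 0, 0, 0, 0]],
])

```text
t: 9.6
tool_pos: [0.5478, 0.0745, 0.0049]
orientation: [-1.376, -2.824, 0.0]
force: [-0.2, -1.4, 0.5]
opening: 0.0006
```

Still no contact with the nominal tip 24 mm below the board surface, so the offset is large. It agrees in sense with the picture. I'll keep feeling downward in small steps.

Emit:
servo_tool([
  [[1, 0, 0, -2, 0, 0, 0], [1, 0, 0, 0, 0, 0, 0]],
])

```text
t: 9.8
tool_pos: [0.5478, 0.0745, 0.0029]
orientation: [-1.376, -2.824, 0.0]
force: [-0.3, 0.3, 0.1]
opening: 0.0004
```

Emit:
servo_tool([
  [[1, 0, 0, -2, 0, 0, 0], [1, 0, 0, 0, 0, 0, 0]],
])

```text
t: 10.0
tool_pos: [0.5478, 0.0745, 0.0009]
orientation: [-1.376, -2.824, 0.0]
force: [-1.3, -0.2, 0.2]
opening: -0.0002
```

Emit:
servo_tool([
  [[1, 0, 0, -2, 0, 0, 0], [1, 0, 0, 0, 0, 0, 0]],
])

```text
t: 10.2
tool_pos: [0.5478, 0.0745, -0.0011]
orientation: [-1.376, -2.824, 0.0]
force: [0.5, -0.4, 0.4]
opening: 0.0005
```

```bash
python3 - <<'E'
from h import *
s=monitor.read_state(); p=s["tool_pos"]; print(p,s["q"].round(4),s["force"],s["joint_torque"].round(2))
a=eyes.read_camera("top")[110:290,165:345,::-1]; im=eyes.read_camera("scene")[:,:,::-1].copy()
cv2.imwrite("pics/p5.png",np.hstack([cv2.resize(a,(400,400),interpolation=cv2.INTER_CUBIC),cv2.resize(im[190:270,215:295],(400,400),interpolation=cv2.INTER_CUBIC)]))
E
```

```text
[ 0.54777431  0.07449648 -0.0010616 ] [ 0.0424  0.1901  1.7983 -0.      1.1536 -0.6216] [ 0.49381982 -0.44325674  0.40194102] [-1.000e-02 -5.302e+01 -4.327e+01  5.000e-02 -3.000e-02  0.000e+00]
```

View pics/p5.png

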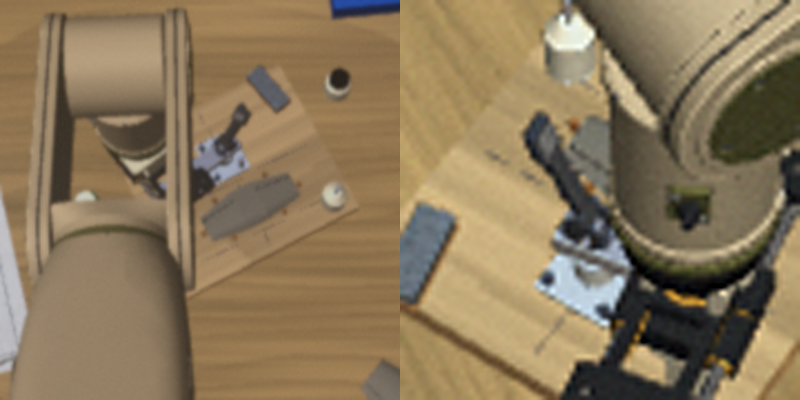

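```bash
python3 - <<'E'
from h import *
p=np.array([.1678,.5754,.1942])
for dz in(-.011,.03,.073,.12): print("start",dz,proj("scene",p+[0,0,dz]).round(1),"top",proj("top",p+[0,0,dz]).round(1))
q=np.array([.5478,.0745,-.001])
for dz in(-.011,.03,.073,.12,.2): print("now",dz,proj("scene",q+[0,0,dz]).round(1),"top",proj("top",q+[0,0,dz]).round(1))
im=cv2.imread("pics/scene0.png")[230:400,440:560]; t=cv2.imread("pics/top0.png")[200:370,0:120]
cv2.imwrite("pics/p6.png",cv2.resize(np.hstack([t,im]),None,fx=3.3,fy=3.3,interpolation=cv2.INTER_CUBIC))
E
```

```text
start -0.011 [525.4 334.1] top [  6.5 329.2]
start 0.03 [533.3 327.9] top [ -2.9 329.9]
start 0.073 [542.  320.9] top [-13.6 330.7]
start 0.12 [552.3 312.7] top [-26.2 331.6]
now -0.011 [273. 272.] top [232.1 187.7]
now 0.03 [273.1 265.5] top [230.9 184.2]
now 0.073 [273.2 258.4] top [229.7 180.3]
now 0.12 [273.4 250.2] top [228.2 175.7]
now 0.2 [273.7 235. ] top [225.5 167.2]
```

View pics/p6.png

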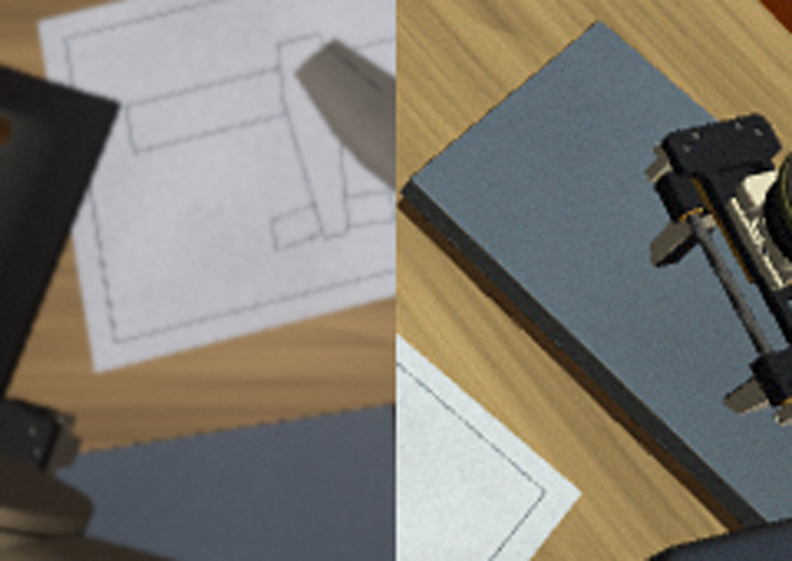

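The start picture shows both open fingertips, at crop (655,258) and (733,405). Their midpoint sits 25 mm or more higher than TCP minus 11 mm, with no sideways error. So only the tip height is off, and touch should come soon.

Emit:
servo_tool([
  [[1, 0, 0, -2, 0, 0, 0], [1, 0, 0, 0, 0, 0, 0]],
])

```text
t: 10.5
tool_pos: [0.5478, 0.0745, -0.003]
orientation: [-1.376, -2.824, 0.0]
force: [0.9, 0.7, -0.2]
opening: 0.0008
```

Emit:
servo_tool([
  [[1, 0, 0, -2, 0, 0, 0], [1, 0, 0, 0, 0, 0, 0]],
])

```text
t: 10.7
tool_pos: [0.5479, 0.0745, -0.005]
orientation: [-1.376, -2.824, 0.0]
force: [0.1, 1.0, 0.3]
opening: 0.0005
```

Emit:
servo_tool([
  [[1, 0, 0, -2, 0, 0, 0], [1, 0, 0, 0, 0, 0, 0]],
])

```text
t: 10.9
tool_pos: [0.5481, 0.0745, -0.0051]
orientation: [-1.376, -2.824, 0.0]
force: [-7.9, -1.3, 16.1]
opening: 0.0008
```

Emit:
servo_tool([
  [[1, 0, 0, -2, 0, 0, 0], [1, 0, 0, 0, 0, 0, 0]],
])

```text
t: 11.1
tool_pos: [0.5482, 0.0745, -0.0052]
orientation: [-1.376, -2.824, 0.001]
force: [-18.8, -1.4, 34.9]
opening: 0.0003
```

The first touch came at TCP z = -0.005, building to 35 N, which puts the board (0.018) at the fingertips. True tip height is therefore TCP + 0.023. I'll back off at once to TCP 0.023, which puts the tip at 46 mm, and redo the sweep there.

Emit:
servo_tool([
  [[1, 0, 0, 16, 0, 0, 0], [1, 0, 0, 16, 0, 0, 0], [1, 0, 0, 0, 0, 0, 0], [1, 0, 0, 0, 0, 0, 0]],
])

```text
t: 11.5
tool_pos: [0.5487, 0.0745, 0.0238]
orientation: [1.376, 2.823, 0.001]
force: [-0.6, 0.9, -0.4]
opening: 0.0003
```

Emit:
servo_tool([
  [[1, -6.5, -7, 0, 0, 0, 0], [1, -6.5, -7, 0, 0, 0, 0], [1, -7, -3, 0, 0, 0, 0.095], [1, -7, -3, 0, 0, 0, 0.095], [1, 0, 0, 0, 0, 0, 0], [1, 0, 0, 0, 0, 0, 0]],
])

```text
t: 12.1
tool_pos: [0.5204, 0.0541, 0.0228]
orientation: [-1.107, -2.939, 0.001]
force: [-0.0, -0.2, -0.1]
opening: 0.0005
```

```bash
python3 - <<'E'
from h import *
s=monitor.read_state(); print(s["tool_pos"],s["force"],s["joint_torque"].round(2))
a=cv2.imread("pics/scene0.png"); b=eyes.read_camera("scene")[:,:,::-1]
t=eyes.read_camera("top")[:,:,::-1]
cv2.imwrite("pics/s7.png",b);cv2.imwrite("pics/t7.png",t)
# lever visible in top view? dark pixels near the thumb piece, start vs now
for n,im,(x,y,w,h) in(("scene0",a,(238,208,22,30)),("scene",b,(238,208,22,30)),("top0",cv2.imread("pics/top0.png"),(262,150,18,30)),("top",t,(262,150,18,30))):
    m=(im[y:y+h,x:x+w].max(2)<75); v,u=np.nonzero(m); print(n,m.sum(),(u+x).mean().round(1),(v+y).mean().round(1))
E
```

```text
[0.52037164 0.05411499 0.02281938] [-0.03787188 -0.22811538 -0.09785992] [-1.100e-01 -4.821e+01 -4.346e+01  2.000e-02  1.200e-01 -3.200e-01]
scene0 120 248.1 226.9
scene 118 247.7 227.7
top0 92 269.0 169.6
top 91 268.3 168.9
```

The lever's dark blob in the top view has shifted (-0.7,-0.7) px, in the closing direction, and joint 6 feels a torque. The strap is now being pushed, so I continue the arc.

Emit:
servo_tool([
  [[1, -7, -4.5, 0, 0, 0, 0.1], [1, -7, -4.5, 0, 0, 0, 0.1], [1, -6, -6, 0, 0, 0, 0.1], [1, -6, -6, 0, 0, 0, 0.1], [1, -4.5, -7, 0, 0, 0, 0.1], [1, -4.5, -7, 0, 0, 0, 0.1], [1, 0, 0, 0, 0, 0, 0]],
])

```text
t: 12.9
tool_pos: [0.4859, 0.0191, 0.0232]
orientation: [0.184, 3.136, -0.0]
force: [0.5, -0.9, -0.2]
opening: 0.0004
```

```bash
python3 - <<'E'
from h import *
s=monitor.read_state(); print(s["tool_pos"],s["force"],s["joint_torque"].round(2))
b=eyes.read_camera("scene")[:,:,::-1]; t=eyes.read_camera("top")[:,:,::-1]
cv2.imwrite("pics/p8.png",cv2.resize(np.hstack([t[130:250,205:335],b[170:290,195:325]]),None,fx=3,fy=3,interpolation=cv2.INTER_CUBIC))
E
```

```text
[0.48589781 0.019087   0.02323742] [ 0.54195813 -0.8932948  -0.15760336] [ -0.38 -43.19 -43.63  -0.08   0.1   -2.18]
```

View pics/p8.png

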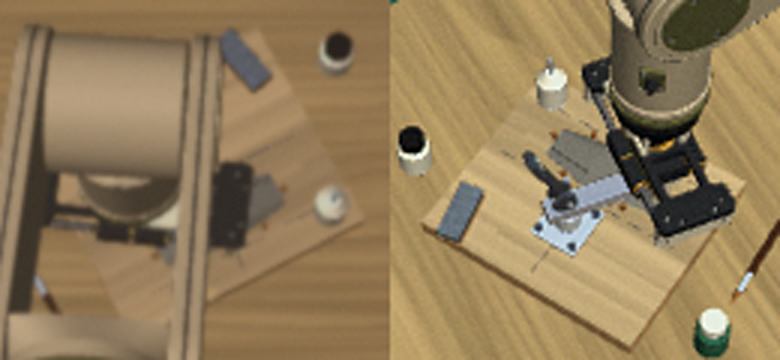

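The strap has swung well round: it now points at scene crop (620,190), and the lever leans towards (535,160). Next I finish the arc up to the stop pin, watching force and torque.

Emit:
servo_tool([
  [[1, -3, -8, 0, 0, 0, 0.1], [1, -3, -8, 0, 0, 0, 0.1], [1, -1.5, -8, 0, 0, 0, 0.1], [1, -1, -6, 0, 0, 0, 0.08], [1, 0, 0, 0, 0, 0, 0]],
])

```text
t: 13.5
tool_pos: [0.4777, -0.0106, 0.0233]
orientation: [-0.409, 3.115, -0.0]
force: [0.3, 0.6, -0.0]
opening: 0.0003
```

```bash
python3 - <<'E'
from h import *
s=monitor.read_state(); print(s["tool_pos"],s["force"],s["wrist_torque"],s["joint_torque"].round(2),s["orientation"])
E
```

```text
[ 0.47770859 -0.01062529  0.02325787] [ 0.31679283  0.6083555  -0.00785432] [ 0.01275969 -0.03727622 -0.02552534] [ -0.42 -41.71 -43.77  -0.09   0.07  -1.81] [-4.09390709e-01  3.11474636e+00 -7.61344089e-05]
```

Emit:
servo_tool([
  [[1, -0.5, -6, 0, 0, 0, 0.08], [1, 0, -6, 0, 0, 0, 0.07], [1, 0, 0, 0, 0, 0, 0.05], [1, 0, 0, 0, 0, 0, 0]],
])

```text
t: 13.9
tool_pos: [0.4771, -0.0222, 0.0232]
orientation: [0.716, -3.059, -0.0]
force: [-0.1, 0.5, 0.5]
opening: 0.0005
```

Emit:
servo_tool([
  [[1, 0.5, -3, 0, 0, 0, 0], [1, 0, 0, 0, 0, 0, 0]],
])

```text
t: 14.1
tool_pos: [0.4777, -0.0254, 0.0232]
orientation: [-0.717, 3.058, 0.0]
force: [-0.3, 0.6, -0.2]
opening: 0.0005
```

Emit:
servo_tool([
  [[1, 0.5, -2, 0, 0, 0, 0], [1, 0, 0, 0, 0, 0, 0]],
])

```text
t: 14.3
tool_pos: [0.4781, -0.0276, 0.0233]
orientation: [-0.72, 3.058, -0.0]
force: [-0.2, 0.9, -0.3]
opening: 0.0005
```

Emit:
servo_tool([
  [[1, 0.5, -1.5, 0, 0, 0, 0], [1, 0, 0, 0, 0, 0, 0]],
])

```text
t: 14.5
tool_pos: [0.4785, -0.0291, 0.0232]
orientation: [-0.721, 3.058, 0.0]
force: [0.1, 1.2, -0.2]
opening: 0.0006
```

Emit:
servo_tool([
  [[1, 1, -2, 0, 0, 0, 0], [1, 0, 0, 0, 0, 0, 0]],
])

```text
t: 14.7
tool_pos: [0.479, -0.0304, 0.0231]
orientation: [0.721, -3.057, -0.002]
force: [-2.2, 4.8, 2.1]
opening: 0.0003
```

Emit:
servo_tool([
  [[1, 1, -2, 0, 0, 0, 0], [1, 0, 0, 0, 0, 0, 0]],
])

```text
t: 14.9
tool_pos: [0.4791, -0.0312, 0.0228]
orientation: [0.721, -3.055, -0.006]
force: [-6.0, 10.9, 6.5]
opening: 0.0003
```

Emit:
servo_tool([
  [[1, 1, -2, 0, 0, 0, 0], [1, 0, 0, 0, 0, 0, 0]],
])

```text
t: 15.1
tool_pos: [0.4792, -0.032, 0.0226]
orientation: [0.721, -3.054, -0.01]
force: [-9.8, 17.0, 9.1]
opening: 0.0003
```

At the stop the force rises to 20 N along the closing direction, with the finger at (0.4790,-0.0304). I predicted (0.4782,-0.0288) for swing 0, so the strap is closed. I'll retreat and rise, then check closure and lever elevation.

Emit:
servo_tool([
  [[1, -5, 9, 0, 0, 0, 0], [1, -9, 18, 0, 0, 0, 0], [1, 0, 0, 40, 0, 0, 0], [1, 0, 0, 40, 0, 0, 0], [1, 0, 0, 40, 0, 0, 0], [1, 0, 0, 34, 0, 0, 0], [1, -40, 30, 0, 0, 0, 0], [1, -40, 40, 0, 0, 0, 0], [1, -30, 40, 0, 0, 0, 0], [1, 0, 40, 0, 0, 0, 0], [1, 0, 0, 0, 0, 0, 0]],
])

```text
t: 16.2
tool_pos: [0.3614, 0.1409, 0.1778]
orientation: [-0.728, 3.054, 0.001]
force: [2.0, -0.7, 0.6]
opening: 0.0005
```

```bash
python3 - <<'E'
from h import *
s=monitor.read_state(); print(s["t"],s["tool_pos"],s["force"],s["orientation"])
b=eyes.read_camera("scene")[:,:,::-1].copy(); t=eyes.read_camera("top")[:,:,::-1].copy()
post=np.array([.5605,-.018]); w=.481; ex=np.array([np.cos(w),np.sin(w)])
P=lambda x,z:np.r_[post+x*ex,z]
for n,im in(("scene",b),("top",t)):
    for q,c in((P(-.075,.067),(0,255,0)),(P(.0319,.145),(0,0,255)),(P(-.088,.054),(255,0,0))):
        u=proj(n,q); print(n,u.round(1)); im[int(round(u[1])),int(round(u[0]))]=c
cv2.imwrite("pics/p9.png",cv2.resize(np.hstack([t[140:240,225:325],b[180:280,205:305]]),None,fx=4,fy=4,interpolation=cv2.INTER_NEAREST))
E
```

```text
16.2 [0.36142519 0.14086212 0.1777689 ] [ 2.04826568 -0.72272404  0.61246201] [-7.28113822e-01  3.05359010e+00  1.49545801e-03]
scene [267.9 216.7]
scene [245.7 229.5]
scene [270.3 216. ]
top [277.5 200.1]
top [258.1 157.3]
top [279.7 205.3]
```

View pics/p9.png

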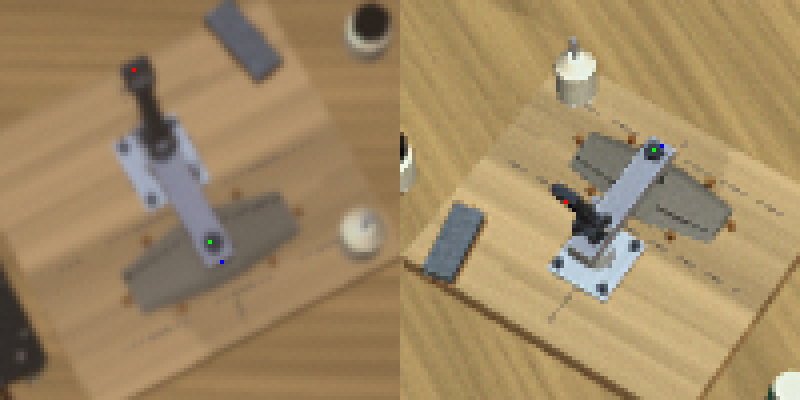

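The strap lies square across the tailplane, with the predicted nut point on the nut in both views. The predicted thumb-piece point for an elevation of 63° falls on the thumb piece at top crop (135,71). The tailplane and bystanders look undisturbed. Next I move above the post, on the inner side of the lever, and come down to tip height 146 mm.

Emit:
servo_tool([
  [[1, 40, -32, 0, 0, 0, 0], [1, 40, -32, 0, 0, 0, 0], [1, 40, -32, 0, 0, 0, 0], [1, 40, -32, 0, 0, 0, 0], [1, 39, -31, 0, 0, 0, 0], [1, 0, 0, -20, 0, 0, 0], [1, 0, 0, -20, 0, 0, 0], [1, 0, 0, -15, 0, 0, 0], [1, 0, 0, 0, 0, 0, 0], [1, 0, 0, 0, 0, 0, 0]],
])

```text
t: 17.3
tool_pos: [0.5571, -0.0193, 0.1224]
orientation: [0.72, -3.057, 0.0]
force: [-1.2, 0.5, 0.8]
opening: 0.0006
```

```bash
python3 - <<'E'
from h import *
s=monitor.read_state(); print(s["t"],s["tool_pos"],s["force"],s["orientation"])
post=np.array([.5605,-.018]); w=.481; ex=np.array([np.cos(w),np.sin(w)])
prev=s["tool_pos"]; r=.082
for e in (63,55,47,39,31,23,15,8,0):
    a=np.radians(e); x=r*np.cos(a)-.0045*np.sin(a)-.0075; z=.0725+r*np.sin(a)+.0045*np.cos(a)-.023
    q=np.r_[post+x*ex,z]; print(e,q.round(4),((q-prev)*1e3).round(1)); prev=q
E
```

```text
17.3 [ 0.55707012 -0.01926537  0.1223934 ] [-1.18431305  0.48518454  0.75622522] [ 7.20083557e-01 -3.05748251e+00  1.85387838e-04]
63 [ 0.5833 -0.0061  0.1246] [26.2 13.2  2.2]
55 [ 0.5923 -0.0014  0.1193] [ 9.   4.7 -5.4]
47 [0.6005 0.0029 0.1125] [ 8.2  4.3 -6.7]
39 [0.6078 0.0067 0.1046] [ 7.3  3.8 -7.9]
31 [0.6141 0.01   0.0956] [ 6.3  3.3 -9. ]
23 [0.6192 0.0126 0.0857] [ 5.1  2.7 -9.9]
15 [0.623  0.0146 0.0751] [  3.8   2.  -10.6]
8 [0.6253 0.0158 0.0654] [ 2.2  1.2 -9.7]
0 [0.6265 0.0165 0.054 ] [  1.3   0.7 -11.4]
```

Emit:
servo_tool([
  [[1, 13, 7, 0, 0, 0, 0], [1, 13, 6.5, 1, 0, 0, 0], [1, 4.5, 2.4, -2.5, 0, 0, 0], [1, 4.5, 2.4, -2.5, 0, 0, 0], [1, 4, 2.1, -3.5, 0, 0, 0], [1, 4, 2.1, -3.5, 0, 0, 0], [1, 0, 0, 0, 0, 0, 0]],
])

```text
t: 18.0
tool_pos: [0.6002, 0.0041, 0.1106]
orientation: [0.721, -3.057, -0.0]
force: [0.4, -0.7, 0.3]
opening: 0.0004
```

Emit:
servo_tool([
  [[1, 3.7, 1.9, -4, 0, 0, 0], [1, 3.7, 1.9, -4, 0, 0, 0], [1, 3.2, 1.7, -4.5, 0, 0, 0], [1, 3.2, 1.7, -4.5, 0, 0, 0], [1, 2.6, 1.4, -5, 0, 0, 0], [1, 2.6, 1.4, -5, 0, 0, 0], [1, 0, 0, 0, 0, 0, 0]],
])

```text
t: 18.7
tool_pos: [0.6194, 0.0142, 0.0832]
orientation: [0.721, -3.057, -0.0]
force: [0.1, -0.0, -1.0]
opening: 0.0002
```

Emit:
servo_tool([
  [[1, 1.9, 1, -5.3, 0, 0, 0], [1, 1.9, 1, -5.3, 0, 0, 0], [1, 1.1, 0.6, -5, 0, 0, 0], [1, 1.1, 0.6, -5, 0, 0, 0], [1, 0.6, 0.3, -4, 0, 0, 0], [1, 0, 0, 0, 0, 0, 0]],
])

```text
t: 19.3
tool_pos: [0.6257, 0.0175, 0.0588]
orientation: [0.721, -3.057, -0.0]
force: [-0.4, -0.1, 0.3]
opening: 0.0005
```

Emit:
servo_tool([
  [[1, 0, 0, -2, 0, 0, 0], [1, 0, 0, -2, 0, 0, 0], [1, 0, 0, 0, 0, 0, 0]],
])

```text
t: 19.6
tool_pos: [0.6261, 0.0176, 0.0556]
orientation: [-0.721, 3.057, 0.0]
force: [0.5, 1.0, 0.2]
opening: 0.0003
```

Emit:
servo_tool([
  [[1, 0, 0, -2, 0, 0, 0], [1, 0, 0, 0, 0, 0, 0]],
])

```text
t: 19.8
tool_pos: [0.6262, 0.0176, 0.0538]
orientation: [-0.721, 3.057, 0.0]
force: [0.7, 1.0, 0.5]
opening: 0.0003
```

```bash
cat > lev.py <<'E'
from h import *
post=np.array([.5605,-.018]); w=.481; ex=np.array([np.cos(w),np.sin(w)]); ey=np.array([-ex[1],ex[0]])
def dark(n,im):
    # dark pixels in the image of a jig-aligned box round the lever (x 10..95 mm at z 77), before/after
    c=np.array([proj(n,np.r_[post+a*ex+b*ey,.077]) for a,b in((.012,-.014),(.100,-.014),(.100,.014),(.012,.014))])
    m=np.zeros(im.shape[:2],np.uint8); cv2.fillPoly(m,[c.round().astype(np.int32)],1)
    d=(im.max(2)<80)&(m>0); v,u=np.nonzero(d)
    X=np.array([ray(n,q,.077)[:2]-post for q in zip(u,v)]) if len(u) else np.zeros((1,2))
    return d.sum(),"lever reach x mm",(X@ex*1e3).max().round(1),"y mean",(X@ey*1e3).mean().round(1)
E
python3 - <<'E'
from lev import *
s=monitor.read_state(); print(s["t"],s["tool_pos"],s["force"])
for n in("scene","top"):
    im=eyes.read_camera(n); cv2.imwrite(f"pics/l_{n}.png",im[:,:,::-1]); print(n,dark(n,im))
E
```

```text
19.8 [0.62615915 0.01755238 0.05375024] [0.74528654 0.96047278 0.54222032]
scene (np.int64(168), 'lever reach x mm', np.float64(93.7), 'y mean', np.float64(-2.1))
top (np.int64(162), 'lever reach x mm', np.float64(99.6), 'y mean', np.float64(0.2))
```

Emit:
servo_tool([
  [[1, 0, 0, -2, 0, 0, 0], [1, 0, 0, 0, 0, 0, 0]],
])

```text
t: 20.1
tool_pos: [0.6265, 0.0174, 0.053]
orientation: [-0.721, 3.057, -0.001]
force: [-1.8, 0.7, 9.6]
opening: 0.0005
```

Emit:
servo_tool([
  [[1, 0, 0, -2, 0, 0, 0], [1, 0, 0, 0, 0, 0, 0]],
])

```text
t: 20.3
tool_pos: [0.627, 0.0172, 0.0524]
orientation: [-0.721, 3.056, -0.002]
force: [-5.3, 0.7, 16.8]
opening: 0.0007
```

Emit:
servo_tool([
  [[1, 0, 0, -2, 0, 0, 0], [1, 0, 0, 0, 0, 0, 0]],
])

```text
t: 20.5
tool_pos: [0.6276, 0.0168, 0.0517]
orientation: [-0.72, 3.055, -0.003]
force: [-7.8, -1.4, 24.5]
opening: 0.0006
```

The hard stop is felt at TCP 0.053, tip 76 mm, where I expected 77 mm, with 24 N. I'll lift straight up, take the hand clear and check by numbers, since all 12 views are used.

Emit:
servo_tool([
  [[1, 0, 0, 15, 0, 0, 0], [1, 0, 0, 40, 0, 0, 0], [1, 0, 0, 40, 0, 0, 0], [1, 0, 0, 40, 0, 0, 0], [1, -40, 30, 0, 0, 0, 0], [1, -40, 30, 0, 0, 0, 0], [1, -40, 30, 0, 0, 0, 0], [1, -40, 30, 0, 0, 0, 0], [1, -40, 30, 0, 0, 0, 0], [1, -40, 20, 0, 0, 0, 0], [1, 0, 0, 0, 0, 0, 0], [1, 0, 0, 0, 0, 0, 0]],
])

```text
t: 21.7
tool_pos: [0.3854, 0.1877, 0.1827]
orientation: [-0.724, 3.056, -0.001]
force: [1.1, -0.6, 1.1]
opening: 0.0004
```

```bash
python3 - <<'E'
from lev import *
s=monitor.read_state(); print(s["t"],s["tool_pos"],s["force"])
for n in("scene","top"):
    im=eyes.read_camera(n); cv2.imwrite(f"pics/f_{n}.png",im[:,:,::-1]); print(n,"lever",dark(n,im))
    # nut: dark blob near the expected place on the strap (5 mm lower)
    u0=proj(n,np.r_[post-.075*ex,.062]); x,y=(u0-6).astype(int)
    m=im[y:y+13,x:x+13].max(2)<75; v,u=np.nonzero(m)
    N=ray(n,(u.mean()+x,v.mean()+y),.062)[:2]-post; print("nut jig mm",(N@ex*1e3).round(1),(N@ey*1e3).round(1),m.sum())
    # shift of bystanders/board since the start: phase-free difference outside the clamp
    a=cv2.imread(f"pics/{n}0.png")[:,:,::-1]
    d=cv2.absdiff(cv2.GaussianBlur(a,(0,0),1),cv2.GaussianBlur(im,(0,0),1)).max(2)>35
    k,lab,st,ct=cv2.connectedComponentsWithStats(d.astype(np.uint8))
    print("changed regions",[(st[i].tolist(),ct[i].round().tolist()) for i in range(1,k) if st[i,4]>6])
E
```

```text
21.7 [0.38537906 0.18772749 0.18270461] [ 1.08196788 -0.57319924  1.0555407 ]
scene lever (np.int64(115), 'lever reach x mm', np.float64(93.7), 'y mean', np.float64(3.1))
nut jig mm -71.0 3.1 8
changed regions [([347, 0, 173, 126, 7571], [457.0, 54.0]), ([513, 0, 47, 140, 3653], [545.0, 63.0]), ([440, 51, 100, 117, 3734], [498.0, 117.0]), ([507, 64, 5, 6, 9], [509.0, 66.0]), ([496, 68, 12, 9, 49], [501.0, 72.0]), ([452, 74, 43, 33, 633], [481.0, 92.0]), ([398, 88, 14, 27, 278], [405.0, 101.0]), ([458, 103, 11, 15, 29], [463.0, 110.0]), ([318, 105, 131, 145, 6757], [374.0, 175.0]), ([533, 129, 27, 83, 1298], [548.0, 163.0]), ([376, 182, 3, 4, 7], [377.0, 184.0]), ([385, 193, 3, 5, 10], [386.0, 195.0]), ([239, 212, 34, 27, 326], [254.0, 225.0]), ([232, 237, 29, 25, 186], [242.0, 249.0]), ([257, 238, 26, 17, 222], [271.0, 246.0]), ([516, 264, 44, 94, 2168], [542.0, 300.0])]
top lever (np.int64(80), 'lever reach x mm', np.float64(87.1), 'y mean', np.float64(-0.6))
nut jig mm -75.0 -0.2 4
changed regions [([247, 146, 18, 29, 171], [256.0, 159.0]), ([161, 157, 57, 169, 1741], [194.0, 230.0
[... 318 characters left out ...]
 289], [187.0, 275.0]), ([119, 291, 16, 48, 153], [126.0, 316.0]), ([112, 293, 17, 49, 232], [120.0, 320.0]), ([134, 300, 52, 33, 767], [158.0, 317.0]), ([162, 307, 112, 96, 1766], [225.0, 361.0]), ([0, 320, 128, 100, 3230], [54.0, 374.0]), ([134, 326, 12, 15, 58], [138.0, 334.0]), ([131, 331, 86, 89, 5683], [175.0, 381.0]), ([135, 348, 4, 6, 16], [137.0, 350.0]), ([238, 360, 22, 12, 125], [247.0, 364.0]), ([276, 370, 12, 9, 37], [281.0, 375.0]), ([284, 371, 7, 4, 21], [287.0, 372.0]), ([0, 374, 112, 46, 2952], [39.0, 403.0]), ([290, 377, 11, 19, 119], [296.0, 385.0]), ([286, 390, 9, 22, 133], [290.0, 400.0]), ([296, 399, 5, 17, 46], [298.0, 406.0]), ([222, 408, 11, 12, 90], [227.0, 415.0])]
```

```bash
python3 - <<'E'
from lev import *
for n in("scene","top"):
    im=cv2.imread(f"pics/f_{n}.png")
    o=proj(n,np.r_[post,.0725])
    tip=proj(n,np.r_[post+.092*ex,.0725]); d=(tip-o)/np.linalg.norm(tip-o); p=np.array([-d[1],d[0]])
    v,u=np.mgrid[0:420,0:560]; A=(np.stack([u,v],-1)-o)@d; B=(np.stack([u,v],-1)-o)@p
    m=(im.max(2)<85)&(A>8)&(A<45)&(abs(B)<9)
    k,lab,st,ct=cv2.connectedComponentsWithStats(m.astype(np.uint8)); i=1+np.argmax(st[1:,4]); m=lab==i
    far=m&(A>A[m].max()-10)
    print(n,"end along px",A[m].max().round(1),"lateral near/far",B[m&(A<18)].mean().round(1),B[far].mean().round(1),m.sum())
    for e in(0,6,12,20):
        a=np.radians(e); q=proj(n,np.r_[post+.092*np.cos(a)*ex,.0725+.092*np.sin(a)])-o; g=proj(n,np.r_[post+(.079*np.cos(a)-.0045*np.sin(a))*ex,.0725+.079*np.sin(a)+.0045*np.cos(a)])-o
        print("  e",e,"end along",(q@d).round(1),"thumb lateral",(g@p).round(1))
E
```

```text
scene end along px 31.2 lateral near/far -0.5 -0.4 91
  e 0 end along 31.0 thumb lateral 0.5
  e 6 end along 29.7 thumb lateral 1.5
  e 12 end along 28.0 thumb lateral 2.5
  e 20 end along 25.2 thumb lateral 3.8
top end along px 27.0 lateral near/far 0.4 0.4 68
  e 0 end along 33.1 thumb lateral 0.2
  e 6 end along 34.0 thumb lateral 0.5
  e 12 end along 34.5 thumb lateral 0.9
  e 20 end along 34.6 thumb lateral 1.3
```

In the scene view the lever end lies 31.2 px out against 31.0 predicted for level, with no sideways tilt. The nut is at jig (-75.0, -0.2) mm in the top view. I'm handing in.

```bash
python3 - <<'E'
from plant import job
print(job.close_job())
E
```

```text
the job is handed in; nothing more can be done
None
```

The strap is closed against its stop pin, the cam lever is fully down, and the hand is clear. The job is handed in at about 22 s of the 48 s allowed. I pushed the strap first and the lever second with the shut fingers, and gripped and lifted nothing.

**Last checks that agreed:**
- **Strap:** the force rose to about 20 N against the stop, with the finger within 2 mm of where I expected it. After the lever was pushed, the nut measured 75 mm out and 0.2 mm off square in the top view.
- **Lever:** the hard stop came with the fingertips at 76 mm, against 77 mm expected, at about 24 N. In the scene view the lever end matches a level lever to 0.2 px.
- **Other things:** comparing pictures before and after showed changes only at the clamp and where the arm and its shadow stood. The tailplane and bystanders appear unmoved.

**What went wrong or disagreed:**
- **Missed first sweep:** the fingertips stand about 34 mm higher than the reported pose and `tips_ahead` imply, so the first sweep passed over the strap. I found this by feeling down onto the bare board, where the force reached about 35 N on one 2 mm step too many.
- **Final lever check in the top view:** the lever end came out at 27 px against 33 px expected. I put that down to the thumb piece's brighter top face escaping the dark mask, and did not check it.
- **Final nut check in the scene view:** it gave 71 mm out and 3.1 mm off square, from only 8 dark pixels.
- **Pictures:** all 12 views were used before the lever was pushed, so the last checks are numeric only.

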